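# Strip a stack off its loading slide

### The arm

A 7-joint arm with a two-finger parallel gripper is mounted at the origin on a cart in front of the work surface, level with it; the furniture and walls round the work are solid. World frame = base frame: x ahead of the robot, y to its left, z up, the work surface at z = 0. Lengths are in m, angles in rad, forces in N, time in s.
With the tool pointing down it reaches from about 0.425 to 0.875 m from the base axis. Payload 4.7 kg.
Tool frame: the origin (TCP) lies at the very end of the fingers, on their centre line; the grasp point (between the pads) lies 19 mm behind it; z points along the fingers, y is the line along which they close (so a half turn about z gives the same grasp; the last joint's range is limited). The gripper opens to 87 mm and grips with 3 to 60 N. Pads are 19 mm wide; open, the fingers measure 117 mm over their backs; the gripper's body (75 mm by 190 mm) begins 51 mm behind the grasp point.
Start: joints at [1.32, 0.321, -0.07, 1.45, 0.023, 1.371, -0.057], TCP at [0.17, -0.627, 0.223] pointing down, gripper open.
Joint ranges: [-2.86, 2.86], [-0.3, 2.09], [-1.38, 1.24], [0.06, 2.45], [-1.56, 4.7], [0.09, 2.05], [-2.69, 2.69]. Speed limits (rad/s): [2.57, 2.57, 3.14, 3.14, 3.14, 3.14, 3.14].

### API

Orientations are given as a rotation vector (axis times angle).
In Python, from bench import ctrl gives the robot as it stands.
- The arm moves only by the tool jog_arm, never from a script. Its argument "commands" is a list of rows, each a list of 7 numbers: the opening, from 0 (shut) to 1 (fully open), then the shift along the world's x, y, z scaled (see below), then the turn, a rotation vector about the world's x, y, z scaled (see below). A call has exactly 5 rows; each row is the pose to reach, as a shift and turn from the pose commanded when the call began; what a row does not reach only later rows make up. The controller multiplies each number of a shift by 0.5 m and each number of a turn by 30 degrees. A row lasts 1/12 s, in which the tool goes at most 41.7 mm and 7.16 degrees, less where a joint would pass 70% of its speed; a pose out of reach is approached as far as the arm can. A call with a number of a shift or a turn outside -1 to 1 is refused whole. A call with a gripper value outside its range is refused whole. The fingers move at their own pace and stop on an object; "grip_force" is the grip in N (left out, the last holds). Time passes only in rows, so rows that repeat a pose let the fingers close, or fill a call up. It gives the time, the measured TCP pose, the force, the opening and the grip force at its end, in the units of the state.
- ctrl.get_state(): the state, without advancing time (a new reading comes with each control period).
- ctrl.get_image(name): name is "side" or "top"; returns a dict with "frame" (420x560x3 uint8, red, green, blue), "vfov" (degrees; the focal length in pixels is half the picture's height over the tangent of half this angle, whatever the lens; pixels are square), "cx", "cy" (the principal point, pixels), "camera_from_world" (4x4, takes a point from world to camera coordinates). Camera axes: x right, y down, z forward; pixel columns grow to the right and rows downward; lengths in m; the calibration is good to about 2 mm. A picture is of the moment at which its call begins. There is no depth.
- ctrl.close_job(): hands the job in; it is judged then, once.
The state is a dict: "time": time; "joint_positions": joint angles; "qd": joint speeds; "joint_torque": joint torques, N m; "position": TCP position; "tool_rot": TCP orientation; "ft_force": force on the tool from outside, world axes, zero at the start; "torque": the same for the moment, N m; "grip_width": opening from 0.0 (shut) to 1.0 (fully open); "grip_force": force on a finger pad.
Only numpy, scipy, OpenCV 4.12 (cv2) and the standard library are available. Lean on these libraries where they do the work, as an engineer would, in place of code of your own. Each camera call takes 0.05 s, during which the arm holds its last target. There are 200 camera calls.

### The job

The flat aluminium loading slide is still lying under the two stacked racks in the stacking frame. Gently draw it out along the bench through the frame's exit guide, easing it sideways as the guide asks rather than forcing it, so that the stack stays upright in the frame, one rack on top of the other; then park the slide flat in its empty dock with its handle sticking out of the dock's gap, and let go.

Things in the scene. Friction and masses are not known exactly. Their poses are not given: they have to be found in the camera images.
- slide: Loading slide, bare aluminium, loose, 150 g. Origin: centre of the blade's underside. Blade 86 mm along x (-43 to 43), 90 along y, 6 thick, front (-x) corners cut off 18 x 18 mm at 45 degrees. A flat neck 30 wide, 6 thick runs on to x -130 and ends in the upright grip. It starts on the bench, blade under the stack, -x out of the frame's mouth (within 3 mm and 1 degree of the frame's axes).
- slide_grip (a point): Point to grasp on the slide's upright grip, a plate 10 mm thick along x, 30 along y, 44 high, standing at x -125 of the slide (130 to 120); this point is 28 mm above the slide's underside. Axes as the slide's. Take it from above across its 10 mm; the neck (6 mm high) is on its +x side.
- stand: Stacking frame fixed on the bench, no floor; origin on the bench under the stack, mouth to -x, 146 wide. Its lip at x -52 to -46, 9 to 26 mm high, holds the stack back. At x -67 to -95 a steel exit guide: two jaws 93 mm apart, 18 high, bridge 18 to 23 high. The guide stands clamped anywhere up to 15 mm to either side (y) of centre, not measured: feel which jaw the blade meets and ease it across.
- deep_plate_mid (a point): Centre of the white deep-well plate, 86 x 128 x 30 mm (x, y, z), 110 to 225 g, loose on the slide's blade with about 3 mm of play in the frame. It drops 6 mm to the bench when the blade has gone.
- tip_rack_mid (a point): Centre of the body of the white tip rack, 86 x 128 x 36 mm, 60 to 130 g, some tips stand up to 36 mm above it; loose on top of the deep-well plate.
- dock: Grey parking dock fixed on the bench, empty; origin on the bench at its centre. Floor 4 mm thick, rim 12 mm high, inside 106 along x (-52 to 54) by 104 along y; the rim's -x side has a gap 60 mm wide in the middle for the slide's neck, so the parked slide's axes run as the dock's and the origins meet, the blade 4 mm above the bench.
Mind the look-alikes: they are no part of the job. Of the things that look like the dock, the largest one is meant.

How it is judged:
On the way:
1. the slide has been drawn right out through the exit guide, along the bench, and the stack is still in the frame (x of slide in the frame of stand below -0.143 m and height (world z) of slide below 0.012 m and z of deep_plate_mid in the frame of stand below 0.019 m), for 0.1 s.
At the end, for the whole second after the job is handed in: Slide lying flat in the dock, origin within 12 mm (x) and 9 mm (y) of the dock's, grip out of the gap, at rest; deep-well plate flat on the bench in the frame within 15 mm of its centre, tip rack upright on it within 15 mm (x of slide in the frame of dock between -0.012 and 0.012 m and y of slide in the frame of dock between -0.009 and 0.009 m and x of slide_grip in the frame of dock below -0.1 m and z of slide in the frame of dock below 0.007 m and angle between slide's own z axis and vertical below 0.04 rad and linear speed of slide below 0.02 m/s and z of deep_plate_mid in the frame of stand below 0.019 m and angle between each of deep_plate_mid, tip_rack_mid's own z axis and vertical below 0.05 rad and horizontal distance between deep_plate_mid and stand below 0.015 m and horizontal distance between tip_rack_mid and deep_plate_mid below 0.015 m and height (world z) of tip_rack_mid above 0.04 m); the robot touches nothing.
It fails at once if the slide is forced against the frame or its guide (more than 15 N) (contact force between slide and stand above 15 N).
It fails at once if a rack of the stack is tipped by more than 0.3 rad (angle between any of deep_plate_mid, tip_rack_mid's own z axis and vertical above 0.3 rad).
It also fails if it takes over 64 s, if anything falls off the work surface, if the arm or the gripper's body presses on something with over 40 N, if the wrist force passes 120 N, or if a joint passes its speed limit or range.

## Working session

There is one attempt and no reset: what is moved stays moved. The work goes in short steps, Python scripts to look and compute and a tool call to move; the robot and the scene stay as the last step left them, time stands still between calls to the robot, and variables do not carry over. Pictures are saved under pics/ and viewed, at most 12 in all, crops included, and the job is handed in when it is done.

Besides the shell and the picture viewer there is one more tool, called after "Emit:" in YAML: its name, and indented under it one key for each argument. jog_arm: Moves the arm, as the interface text tells. Shifts and turns lie within -1 to 1; 1 stands for 0.5 m of shift or 30 degrees of turn. Its arguments: {"type":"object","properties":{"commands":{"type":"array","items":{"type":"array","items":{"type":"number","minimum":-1,"maximum":1}}},"grip_force":{"type":"number"}},"required":["commands"]}

```bash
mkdir -p pics; cat > h.py <<'E'
import numpy as np, cv2
from bench import ctrl
def grab(n,fn=None):
    d=ctrl.get_image(n)
    if fn: cv2.imwrite('pics/'+fn,cv2.cvtColor(d['frame'],cv2.COLOR_RGB2BGR))
    return d
def ray(d,u,v,z):
    """world point at height z seen in pixel u,v"""
    f=d['frame'].shape[0]/2/np.tan(np.radians(d['vfov'])/2)
    T=np.array(d['camera_from_world']);R=T[:3,:3];c=-R.T@T[:3,3]
    r=R.T@np.array([(u-d['cx'])/f,(v-d['cy'])/f,1])
    return c+r*(z-c[2])/r[2]
def proj(d,p):
    f=d['frame'].shape[0]/2/np.tan(np.radians(d['vfov'])/2)
    T=np.array(d['camera_from_world']);q=T[:3,:3]@np.array(p)+T[:3,3]
    return f*q[0]/q[2]+d['cx'],f*q[1]/q[2]+d['cy']
E
python3 - <<'E'
from h import *
a=grab('top','t0.png');b=grab('side','s0.png')
for d in(a,b):print(d['vfov'],d['cx'],d['cy'],np.round(d['camera_from_world'],3).tolist())
s=ctrl.get_state();print({k:np.round(v,3).tolist() for k,v in s.items()})
E
```

```text
54.39768261750117 279.09392424279247 215.59149006260128 [[0.019, -0.999, -0.029, 0.098], [-0.997, -0.016, -0.072, 0.532], [0.071, 0.03, -0.997, 0.954], [0.0, 0.0, 0.0, 1.0]]
55.956124292972376 277.9365392537125 206.03456898890042 [[-0.874, -0.486, -0.005, 0.535], [-0.224, 0.411, -0.884, 0.128], [0.432, -0.771, -0.468, 0.852], [0.0, 0.0, 0.0, 1.0]]
{'time': 0.1, 'joint_positions': [1.32, 0.322, -0.07, 1.452, 0.023, 1.371, -0.057], 'qd': [-0.002, 0.0, -0.0, -0.002, 0.002, 0.0, -0.001], 'joint_torque': [0.0, -49.257, -0.406, -31.34, -0.064, 0.039, 0.0], 'position': [0.17, -0.627, 0.222], 'tool_rot': [-3.112, -0.415, 0.001], 'ft_force': [0.025, -0.196, 0.506], 'torque': [0.036, -0.017, -0.065], 'grip_force': 0.0, 'grip_width': 1.0}
```

View pics/t0.png

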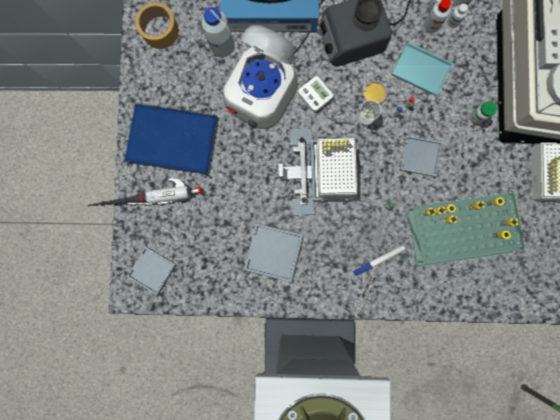

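View pics/s0.png

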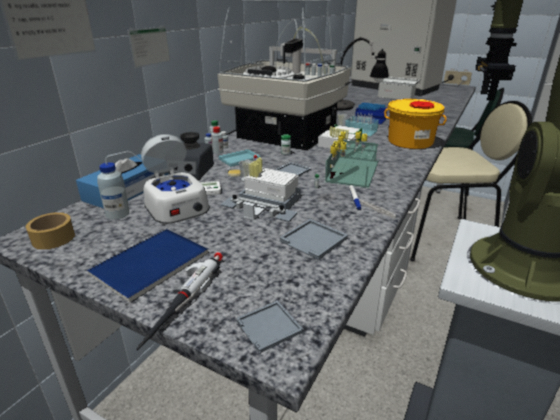

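The top view shows the stack at (337,167), with the slide's neck and grip to its left at (283,170). The grey dock look-alikes are at (274,252), (152,269) and (420,156). The one at (274,252) is the largest. I'll enlarge that area and measure the three.

```bash
python3 - <<'E'
from h import *
d=grab('top');im=cv2.cvtColor(d['frame'],cv2.COLOR_RGB2BGR)
c=cv2.resize(im[125:285,240:400],None,fx=3.7,fy=3.7,interpolation=cv2.INTER_CUBIC);cv2.imwrite('pics/c1.png',c)
hsv=cv2.cvtColor(im,cv2.COLOR_BGR2HSV)
for (u,v) in [(274,252),(152,269),(420,156),(303,205)]:
    print('px',u,v,hsv[v,u],im[v,u])
m=cv2.inRange(hsv,(95,25,90),(115,90,190))
m=cv2.morphologyEx(m,cv2.MORPH_OPEN,np.ones((3,3)))
cs,_=cv2.findContours(m,cv2.RETR_EXTERNAL,cv2.CHAIN_APPROX_NONE)
for k in cs:
    if cv2.contourArea(k)<300: continue
    w=np.array([ray(d,u,v,.010)[:2] for u,v in k[:,0]],np.float32)*1000
    print(cv2.minAreaRect(k)[0],cv2.minAreaRect(w))
E
```

```text
px 274 252 [100  27 172] [172 166 154]
px 152 269 [101  29 176] [176 169 156]
px 420 156 [ 99  27 158] [158 153 141]
px 303 205 [100  25 151] [151 146 136]
(309.4969482421875, 328.5553894042969) ((265.1383972167969, 31.42412567138672), (201.3445587158203, 38.38467788696289), 88.30294799804688)
(150.20205688476562, 270.36785888671875) ((393.76495361328125, 415.8953857421875), (89.06107330322266, 86.64131927490234), 61.466190338134766)
(273.1387023925781, 252.21884155273438) ((443.11907958984375, 120.53762817382812), (119.11512756347656, 118.42495727539062), 75.62628936767578)
(420.6351318359375, 155.68917846679688) ((681.6845703125, -230.88211059570312), (87.11795043945312, 85.61241149902344), 80.60107421875)
```

View pics/c1.png

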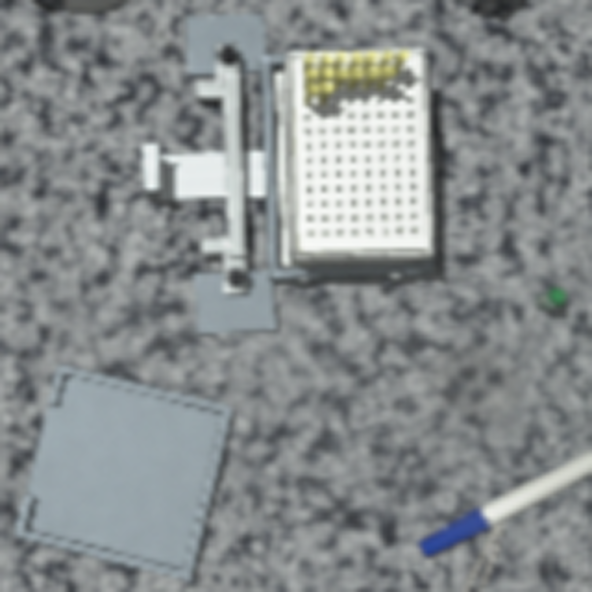

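```bash
cat > m.py <<'E'
from h import *
d=grab('top');im=cv2.cvtColor(d['frame'],cv2.COLOR_RGB2BGR)
hsv=cv2.cvtColor(im,cv2.COLOR_BGR2HSV)
f=im[125:230,268:365]
c=cv2.resize(f,None,fx=5.7,fy=5.7,interpolation=cv2.INTER_CUBIC);cv2.imwrite('pics/c2.png',c)
def rect(m,z,n):
    k=max(cv2.findContours(m,cv2.RETR_EXTERNAL,cv2.CHAIN_APPROX_NONE)[0],key=cv2.contourArea)
    w=np.array([ray(d,u,v,z)[:2] for u,v in k[:,0]],np.float32)*1000
    print(n,cv2.boundingRect(k),cv2.minAreaRect(w))
m=np.zeros(im.shape[:2],np.uint8);m[130:205,276:290]=255
rect(cv2.inRange(im,(200,200,200),(255,255,255))&m,.044,'grip')
m[:]=0;m[130:210,316:362]=255
rect(cv2.morphologyEx(cv2.inRange(im,(195,195,195),(255,255,255))&m,cv2.MORPH_CLOSE,np.ones((5,5))),.072,'rack')
y=cv2.inRange(hsv,(20,80,80),(35,255,255));y[:130]=0;y[165:]=0;y[:,:315]=0;y[:,362:]=0
v,u=np.nonzero(y);print('yellow px',u.min(),u.max(),v.min(),v.max())
for p in [(u.min(),v.max()),(u.min(),v.min()),(u.max(),v.max())]:print(ray(d,*p,.108).round(4),ray(d,*p,.09).round(4))
T=np.array(d['camera_from_world']);print('cam',-T[:3,:3].T@T[:3,3])
s=grab('side');cv2.imwrite('pics/c3.png',cv2.resize(cv2.cvtColor(s['frame'],cv2.COLOR_RGB2BGR)[140:240,220:345],None,fx=5.5,fy=5.5,interpolation=cv2.INTER_CUBIC))
E
python3 m.py
```

```text
grip (279, 164, 4, 12) ((637.060546875, 105.38432312011719), (26.107744216918945, 7.042723178863525), 1.067400336265564)
rack (316, 139, 40, 57) ((640.5868530273438, -19.074928283691406), (128.44847106933594, 87.5682601928711), 2.3262362480163574)
yellow px 323 348 140 150
[0.6695 0.0113 0.108 ] [0.6738 0.0099 0.09  ]
[0.6917 0.0115 0.108 ] [0.6964 0.0102 0.09  ]
[ 0.6702 -0.0432  0.108 ] [ 0.6744 -0.0456  0.09  ]
cam [0.46099719 0.07795022 0.99206086]
```

View pics/c2.png

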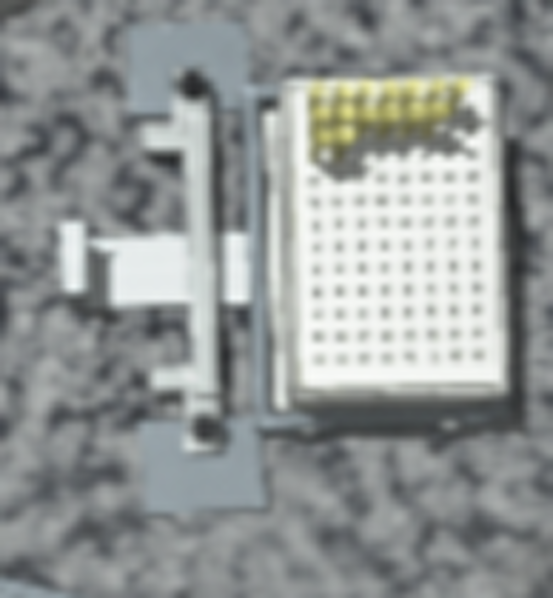

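View pics/c3.png

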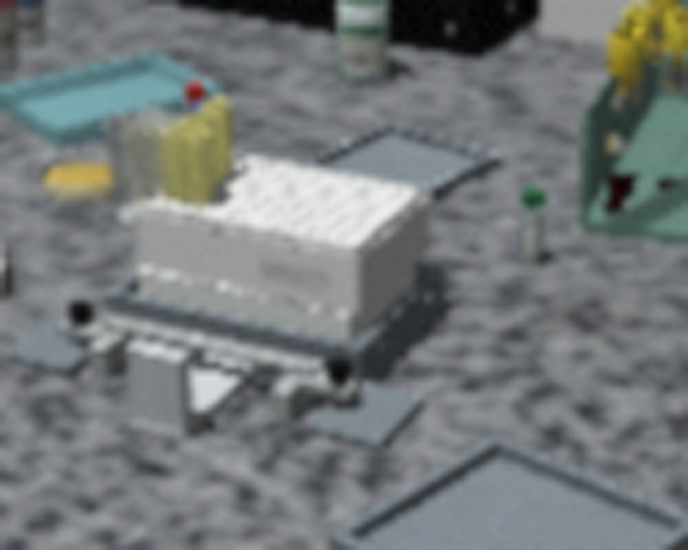

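```bash
cat > g.py <<'E'
from h import *
from scipy.spatial.transform import Rotation as R
def tgt(yaw,tilt):
    """tool down, closing line at yaw deg, leaning tilt deg about the closing line (body toward robot)"""
    y=np.radians(yaw+180);Y=np.array([np.cos(y),np.sin(y),0]);Z=np.array([0,0,-1.]);X=np.cross(Y,Z)
    return R.from_rotvec(Y*np.radians(tilt))*R.from_matrix(np.c_[X,Y,Z])
def delta(pos,yaw,tilt):
    s=ctrl.get_state();w=(tgt(yaw,tilt)*R.from_rotvec(s['tool_rot']).inv()).as_rotvec(degrees=True)
    print('shift u',((np.array(pos)-s['position'])/.5).round(4),'turn u',(w/30).round(4))
E
python3 - <<'E'
from g import *
d=grab('top')
delta([.637,.105,.2],92.3,10)
print(tgt(92.3,10).as_matrix().round(3))
o=np.array([268,125])
n=np.array([-.04,.999]);t=np.array([.999,.04])
for nm,c,z in [('upjaw in top',(165,150),.018),('upjaw in bot',(165,150),0),('lowjaw in top',(170,368),.018),('neck up',(130,236),.006),('neck lo',(130,305),.006),('neck up2',(238,236),.006),('neck lo2',(238,304),.006)]:
    p=ray(d,*(o+np.array(c)/5.7-.5+.5/5.7),z)[:2]; print(nm,p.round(4),'lateral from rack',((p-[.6406,-.0191])@t*1000).round(1))
g=np.array([.637,.1054]);print('grip lateral',(g-[.6406,-.0191])@t*1000,(g-[.6406,-.0191])@n*1000)
E
```

```text
shift u [ 0.9339  1.4644 -0.0444] turn u [ 0.0496 -0.3305 -0.4282]
[[ 0.984  0.04   0.174]
 [ 0.04  -0.999  0.007]
 [ 0.174  0.    -0.985]]
upjaw in top [0.6878 0.0682] lateral from rack 50.6
upjaw in bot [0.692  0.0681] lateral from rack 54.8
lowjaw in top [0.5948 0.0647] lateral from rack -42.4
neck up [0.6531 0.0825] lateral from rack 16.5
neck lo [0.6233 0.082 ] lateral from rack -13.3
neck up2 [0.6537 0.0364] lateral from rack 15.3
neck lo2 [0.6243 0.036 ] lateral from rack -14.0
grip lateral 1.3836000000000634 124.5195
```

Emit:
jog_arm:
  commands:
    - [0.23,0.037,0.059,0.04,0,0,0]
    - [0.23,0.074,0.118,0.08,0,0,0]
    - [0.23,0.111,0.176,0.1,0,0,0]
    - [0.23,0.148,0.235,0.1,0,0,0]
    - [0.23,0.187,0.293,0.1,0,0,0]
  grip_force: 40

```text
time: 0.72
position: [0.2644, -0.4798, 0.2738]
tool_rot: [3.112, 0.414, 0.001]
ft_force: [0.6, -0.5, -0.4]
grip_width: 0.709
grip_force: 0.0
```

Emit:
jog_arm:
  commands:
    - [0.23,0.037,0.059,0,0.01,-0.066,-0.086]
    - [0.23,0.074,0.118,0,0.02,-0.132,-0.171]
    - [0.23,0.111,0.176,0,0.03,-0.198,-0.257]
    - [0.23,0.148,0.235,0,0.04,-0.264,-0.343]
    - [0.23,0.187,0.293,0,0.05,-0.33,-0.428]

```text
time: 1.13
position: [0.3577, -0.3329, 0.2727]
tool_rot: [-3.126, -0.059, -0.276]
ft_force: [-0.2, -0.1, 0.5]
grip_width: 0.331
grip_force: 0.0
```

Emit:
jog_arm:
  commands:
    - [0.23,0.037,0.059,0,0,0,0]
    - [0.23,0.074,0.118,0,0,0,0]
    - [0.23,0.111,0.176,0,0,0,0]
    - [0.23,0.148,0.235,0,0,0,0]
    - [0.23,0.187,0.293,0,0,0,0]

```text
time: 1.55
position: [0.451, -0.1863, 0.2728]
tool_rot: [-3.127, -0.063, -0.274]
ft_force: [0.2, -0.6, -0.9]
grip_width: 0.23
grip_force: 0.0
```

Emit:
jog_arm:
  commands:
    - [0.23,0.037,0.059,0,0,0,0]
    - [0.23,0.074,0.118,0,0,0,0]
    - [0.23,0.111,0.176,0,0,0,0]
    - [0.23,0.148,0.235,0,0,0,0]
    - [0.23,0.187,0.293,0,0,0,0]

```text
time: 1.97
position: [0.5446, -0.0397, 0.273]
tool_rot: [-3.127, -0.063, -0.274]
ft_force: [-0.5, -1.3, 0.2]
grip_width: 0.231
grip_force: 0.0
```

Emit:
jog_arm:
  commands:
    - [0.23,0.037,0.059,0,0,0,0]
    - [0.23,0.074,0.118,0,0,0,0]
    - [0.23,0.111,0.176,0,0,0,0]
    - [0.23,0.148,0.235,0,0,0,0]
    - [0.23,0.187,0.293,-0.1,0,0,0]

```text
time: 2.38
position: [0.6365, 0.1006, 0.2451]
tool_rot: [-3.121, -0.065, -0.293]
ft_force: [1.0, 0.3, 1.2]
grip_width: 0.226
grip_force: 0.0
```

```bash
python3 -c "
from g import *
delta([.637,.1054,.012],92.3,10)
s=ctrl.get_state();print(s['time'],s['position'],s['ft_force'],s['grip_width'])"
```

```text
shift u [ 0.001   0.0096 -0.4662] turn u [-0.0052  0.0245 -0.0035]
2.3833 [0.63651695 0.10061211 0.24511594] [1.01233711 0.28143089 1.21101497] 0.22575466544607764
```

Emit:
jog_arm:
  commands:
    - [0.23,0,0,-0.06,0,0,0]
    - [0.23,0,0,-0.12,0,0,0]
    - [0.23,0,0,-0.18,0,0,0]
    - [0.23,0,0,-0.24,0,0,0]
    - [0.23,0,0,-0.28,0,0,0]

```text
time: 2.8
position: [0.6297, 0.0955, 0.0951]
tool_rot: [-3.127, -0.063, -0.267]
ft_force: [-0.1, -0.8, -0.9]
grip_width: 0.228
grip_force: 0.0
```

Emit:
jog_arm:
  commands:
    - [0.23,0,0,0,0,0,0]
    - [0.23,0,0,0,0,0,0]
    - [0.23,0,0,0,0,0,0]
    - [0.23,0,0,0,0,0,0]
    - [0.23,0,0,0,0,0,0]

```text
time: 3.22
position: [0.6327, 0.0961, 0.1005]
tool_rot: [-3.126, -0.062, -0.278]
ft_force: [-0.6, -0.2, -0.0]
grip_width: 0.232
grip_force: 0.0
```

```bash
python3 -c "
from g import *
delta([.637,.1054,.012],92.3,10)
s=ctrl.get_state();print(s['time'],s['position'],s['ft_force'],s['grip_width'])
d=grab('side');f=cv2.cvtColor(d['frame'],cv2.COLOR_RGB2BGR)
cv2.imwrite('pics/c4.png',cv2.resize(f[120:240,190:340],None,fx=5,fy=5,interpolation=cv2.INTER_CUBIC))"
```

```text
shift u [ 0.0085  0.0185 -0.1771] turn u [0.0008 0.006  0.0004]
3.2167 [0.63273329 0.09614232 0.10054667] [-0.60060986 -0.16202866 -0.04436443] 0.23238140158688575
```

View pics/c4.png

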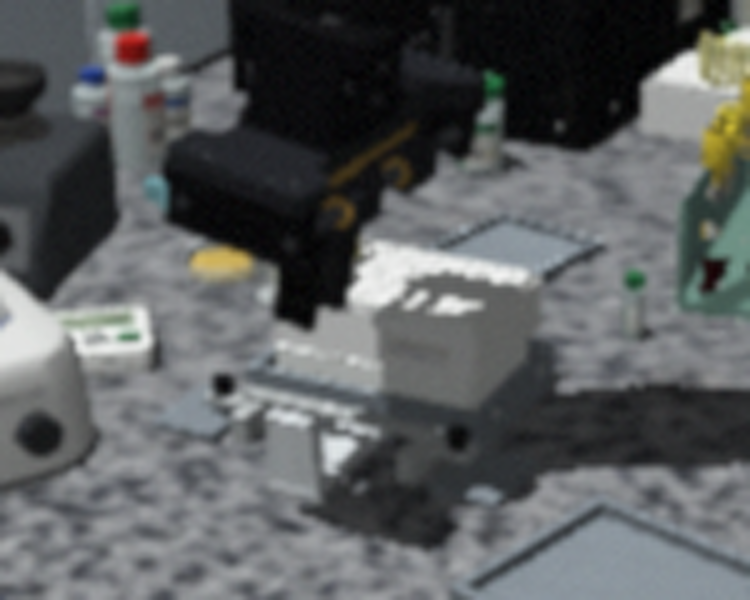

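Emit:
jog_arm:
  commands:
    - [0.23,0.009,0.0185,0,0,0,0]
    - [0.23,0.009,0.0185,-0.03,0,0,0]
    - [0.23,0.009,0.0185,-0.06,0,0,0]
    - [0.23,0.009,0.0185,-0.1,0,0,0]
    - [0.23,0.009,0.0185,-0.1,0,0,0]

```text
time: 3.68
position: [0.6319, 0.1042, 0.0425]
tool_rot: [-3.128, -0.063, -0.259]
ft_force: [-1.3, -0.6, -0.2]
grip_width: 0.228
grip_force: 0.0
```

Emit:
jog_arm:
  commands:
    - [0.23,0,0,-0.02,0,0,0]
    - [0.23,0,0,-0.04,0,0,0]
    - [0.23,0,0,-0.06,0,0,0]
    - [0.23,0,0,-0.072,0,0,0]
    - [0.23,0,0,-0.076,0,0,0]

```text
time: 4.1
position: [0.6351, 0.105, 0.009]
tool_rot: [-3.126, -0.063, -0.27]
ft_force: [-0.5, -0.0, 0.5]
grip_width: 0.226
grip_force: 0.0
```

```bash
python3 -c "
from g import *
delta([.637,.1054,.012],92.3,10)
s=ctrl.get_state();print(s['time'],s['position'],s['ft_force'],s['grip_width'])"
```

```text
shift u [0.0037 0.0009 0.006 ] turn u [ 0.0013 -0.0038  0.    ]
4.1 [0.63514125 0.10496452 0.00900368] [-4.64006001e-01 -4.19061536e-04  5.48958980e-01] 0.22563492247554062
```

Emit:
jog_arm:
  commands:
    - [0.15,0.002,0,0.004,0,0,0]
    - [0.12,0.002,0,0.004,0,0,0]
    - [0.08,0.002,0,0.004,0,0,0]
    - [0,0.002,0,0.004,0,0,0]
    - [0,0.002,0,0.004,0,0,0]
  grip_force: 25

```text
time: 4.52
position: [0.6378, 0.1057, 0.0133]
tool_rot: [-3.125, -0.064, -0.276]
ft_force: [0.9, 1.2, 1.1]
grip_width: 0.114
grip_force: 25.0
```

Emit:
jog_arm:
  commands:
    - [0,0,0,0,0,0,0]
    - [0,0,0,0,0,0,0]
    - [0,0,0,0,0,0,0]
    - [0,0,0,0,0,0,0]
    - [0,0,0,0,0,0,0]

```text
time: 4.93
position: [0.6378, 0.1057, 0.0133]
tool_rot: [-3.125, -0.063, -0.276]
ft_force: [1.1, 0.9, 4.6]
grip_width: 0.114
grip_force: 25.0
```

Emit:
jog_arm:
  commands:
    - [0,0,0.006,0,0,0,0]
    - [0,0,0.013,0,0,0,0]
    - [0,0.001,0.02,0,0,0,0]
    - [0,0.0015,0.027,0,0,0,0]
    - [0,0.002,0.034,0,0,0,0]

```text
time: 5.35
position: [0.6395, 0.1158, 0.0133]
tool_rot: [3.124, 0.055, 0.274]
ft_force: [-1.1, -9.8, 10.6]
grip_width: 0.111
grip_force: 25.1
```

Emit:
jog_arm:
  commands:
    - [0,0.001,0.005,0,0,0,0]
    - [0,0.002,0.01,0,0,0,0]
    - [0,0.003,0.013,0,0,0,0]
    - [0,0.003,0.015,0,0,0,0]
    - [0,0.003,0.015,0,0,0,0]

```text
time: 5.77
position: [0.6409, 0.124, 0.0133]
tool_rot: [3.125, 0.055, 0.274]
ft_force: [-1.3, -8.1, 9.0]
grip_width: 0.112
grip_force: 25.0
```

```bash
python3 -c "
from g import *
s=ctrl.get_state();print(s['time'],s['position'],s['ft_force'],s['torque'],s['grip_width'])"
```

```text
5.7667 [0.64094872 0.12399261 0.01329551] [-1.25071829 -8.06536303  8.96216682] [-1.39374163 -0.10015182 -0.3263531 ] 0.11219006018111737
```

Emit:
jog_arm:
  commands:
    - [0,0,0,0.002,0,0,0]
    - [0,0,0,0.004,0,0,0]
    - [0,0,0,0.005,0,0,0]
    - [0,0,0,0.005,0,0,0]
    - [0,0,0,0.005,0,0,0]

```text
time: 6.18
position: [0.6383, 0.129, 0.0138]
tool_rot: [-3.127, -0.062, -0.269]
ft_force: [0.3, -2.8, -1.9]
grip_width: 0.11
grip_force: 25.0
```

Emit:
jog_arm:
  commands:
    - [0,0,0.003,0,0,0,0]
    - [0,0,0.006,0,0,0,0]
    - [0,0,0.008,0,0,0,0]
    - [0,0,0.008,0,0,0,0]
    - [0,0,0.008,0,0,0,0]

```text
time: 6.6
position: [0.6389, 0.1345, 0.0147]
tool_rot: [-3.125, -0.063, -0.272]
ft_force: [-0.6, -2.2, -3.0]
grip_width: 0.112
grip_force: 25.1
```

Emit:
jog_arm:
  commands:
    - [0,0.001,0.004,0,0,0,0]
    - [0,0.001,0.008,0,0,0,0]
    - [0,0.002,0.012,0,0,0,0]
    - [0,0.002,0.016,0,0,0,0]
    - [0,0.002,0.016,0,0,0,0]

```text
time: 7.02
position: [0.6404, 0.1426, 0.015]
tool_rot: [-3.125, -0.064, -0.274]
ft_force: [-0.0, -1.3, -2.5]
grip_width: 0.11
grip_force: 25.1
```

Emit:
jog_arm:
  commands:
    - [0,0,0.003,0,0,0,0]
    - [0,0,0.006,0,0,0,0]
    - [0,0,0.009,0,0,0,0]
    - [0,0,0.01,0,0,0,0]
    - [0,0,0.01,0,0,0,0]

```text
time: 7.43
position: [0.6405, 0.1472, 0.015]
tool_rot: [-3.125, -0.063, -0.274]
ft_force: [0.0, -0.5, -3.2]
grip_width: 0.113
grip_force: 25.1
```

Emit:
jog_arm:
  commands:
    - [0,0,0.002,0,0,0,0]
    - [0,0,0.004,0,0,0,0]
    - [0,0,0.006,0,0,0,0]
    - [0,0,0.008,0,0,0,0]
    - [0,0,0.008,0,0,0,0]

```text
time: 7.85
position: [0.6404, 0.1509, 0.0149]
tool_rot: [-3.126, -0.063, -0.273]
ft_force: [-0.8, -1.6, -2.9]
grip_width: 0.112
grip_force: 25.1
```

```bash
python3 -c "
from g import *
s=ctrl.get_state();print(s['time'],s['position'],s['ft_force'],s['torque'],s['grip_width'])
f=cv2.cvtColor(grab('top')['frame'],cv2.COLOR_RGB2BGR)
cv2.imwrite('pics/c5.png',cv2.resize(f[120:230,240:370],None,fx=5,fy=5,interpolation=cv2.INTER_CUBIC))"
```

```text
7.85 [0.64038377 0.15093112 0.01493518] [-0.77932968 -1.60207117 -2.89143779] [ 0.09795308  0.31521717 -0.08560485] 0.11194296960640654
```

View pics/c5.png

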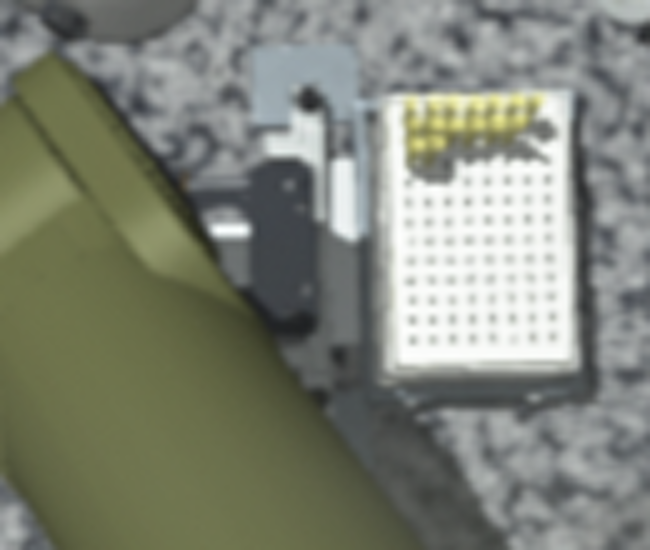

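The top view shows the stack upright, and the blade, at (345,200) in the crop, entering the guide with no contact force. I'll keep pulling.

Emit:
jog_arm:
  commands:
    - [0,0,0.003,0,0,0,0]
    - [0,0,0.006,0,0,0,0]
    - [0,-0.0005,0.009,0,0,0,0]
    - [0,-0.0005,0.012,0,0,0,0]
    - [0,-0.0005,0.012,0,0,0,0]

```text
time: 8.32
position: [0.6401, 0.1571, 0.015]
tool_rot: [-3.126, -0.063, -0.273]
ft_force: [-0.1, -1.0, -3.2]
grip_width: 0.116
grip_force: 25.1
```

Emit:
jog_arm:
  commands:
    - [0,0,0.003,0,0,0,0]
    - [0,0,0.006,0,0,0,0]
    - [0,-0.0005,0.009,0,0,0,0]
    - [0,-0.0005,0.012,0,0,0,0]
    - [0,-0.0005,0.012,0,0,0,0]

```text
time: 8.73
position: [0.6399, 0.1633, 0.015]
tool_rot: [-3.126, -0.063, -0.273]
ft_force: [-0.7, -0.7, -2.4]
grip_width: 0.111
grip_force: 25.1
```

Emit:
jog_arm:
  commands:
    - [0,0,0.005,0,0,0,0]
    - [0,-0.0005,0.01,0,0,0,0]
    - [0,-0.0005,0.015,0,0,0,0]
    - [0,-0.001,0.02,0,0,0,0]
    - [0,-0.001,0.024,0,0,0,0]

```text
time: 9.15
position: [0.6394, 0.1757, 0.0152]
tool_rot: [-3.125, -0.064, -0.274]
ft_force: [0.2, 0.8, -2.3]
grip_width: 0.114
grip_force: 25.0
```

Emit:
jog_arm:
  commands:
    - [0,0,0.005,0,0,0,0]
    - [0,-0.0005,0.01,0,0,0,0]
    - [0,-0.0005,0.015,0,0,0,0]
    - [0,-0.001,0.02,0,0,0,0]
    - [0,-0.001,0.024,0,0,0,0]

```text
time: 9.57
position: [0.6389, 0.1872, 0.015]
tool_rot: [-3.126, -0.063, -0.273]
ft_force: [0.3, -1.0, -2.1]
grip_width: 0.113
grip_force: 25.0
```

Emit:
jog_arm:
  commands:
    - [0,0,0.005,0,0,0,0]
    - [0,-0.0005,0.01,0,0,0,0]
    - [0,-0.0005,0.015,0,0,0,0]
    - [0,-0.001,0.02,0,0,0,0]
    - [0,-0.001,0.024,0,0,0,0]

```text
time: 9.98
position: [0.6384, 0.1992, 0.0151]
tool_rot: [-3.126, -0.063, -0.274]
ft_force: [0.8, 0.0, -0.4]
grip_width: 0.116
grip_force: 25.0
```

Emit:
jog_arm:
  commands:
    - [0,0,0.005,0,0,0,0]
    - [0,-0.0005,0.01,0,0,0,0]
    - [0,-0.0005,0.015,0,0,0,0]
    - [0,-0.001,0.02,0,0,0,0]
    - [0,-0.001,0.024,0,0,0,0]

```text
time: 10.4
position: [0.6379, 0.2111, 0.015]
tool_rot: [-3.126, -0.063, -0.273]
ft_force: [1.0, -0.2, -1.6]
grip_width: 0.114
grip_force: 25.0
```

```bash
python3 -c "
from g import *
f=cv2.cvtColor(grab('top')['frame'],cv2.COLOR_RGB2BGR);g=cv2.cvtColor(grab('side')['frame'],cv2.COLOR_RGB2BGR)
cv2.imwrite('pics/c6.png',np.vstack([cv2.resize(f[120:230,210:370],None,fx=3,fy=3),cv2.resize(g[130:220,180:340],None,fx=3,fy=3)]))"
```

```text
(no output)
```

View pics/c6.png

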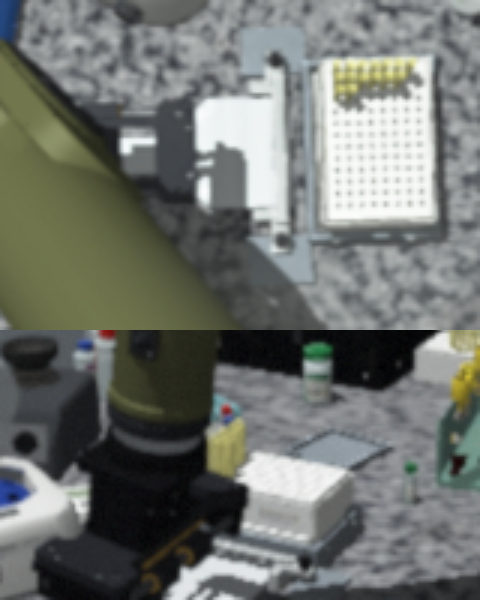

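Upper crop: the blade is mostly through the guide. Both crops show the stack level and upright. I'll finish the pull along the bench.

Emit:
jog_arm:
  commands:
    - [0,0,0.007,0,0,0,0]
    - [0,-0.0005,0.014,0,0,0,0]
    - [0,-0.001,0.021,0,0,0,0]
    - [0,-0.001,0.028,0,0,0,0]
    - [0,-0.0015,0.035,0,0,0,0]

```text
time: 10.92
position: [0.6371, 0.2287, 0.015]
tool_rot: [-3.126, -0.063, -0.273]
ft_force: [-0.1, -0.1, -2.2]
grip_width: 0.113
grip_force: 25.0
```

Emit:
jog_arm:
  commands:
    - [0,0,0.007,0,0,0,0]
    - [0,-0.0005,0.014,0,0,0,0]
    - [0,-0.001,0.021,0,0,0,0]
    - [0,-0.001,0.028,0,0,0,0]
    - [0,-0.0015,0.035,0,0,0,0]

```text
time: 11.33
position: [0.6365, 0.2461, 0.015]
tool_rot: [-3.126, -0.063, -0.273]
ft_force: [0.6, 0.6, -1.1]
grip_width: 0.112
grip_force: 25.0
```

Emit:
jog_arm:
  commands:
    - [0,0,0.007,0,0,0,0]
    - [0,-0.0005,0.014,0,0,0,0]
    - [0,-0.001,0.021,0,0,0,0]
    - [0,-0.001,0.028,0,0,0,0]
    - [0,-0.0015,0.035,0,0,0,0]

```text
time: 11.75
position: [0.6357, 0.2635, 0.0149]
tool_rot: [-3.126, -0.063, -0.273]
ft_force: [0.9, 0.1, -1.2]
grip_width: 0.114
grip_force: 25.0
```

Emit:
jog_arm:
  commands:
    - [0,0,0,0,0,0,0]
    - [0,0,0,0,0,0,0]
    - [0,0,0,0,0,0,0]
    - [0,0,0,0,0,0,0]
    - [0,0,0,0,0,0,0]

```text
time: 12.17
position: [0.6358, 0.2628, 0.0149]
tool_rot: [-3.126, -0.062, -0.273]
ft_force: [-0.5, 0.1, -3.0]
grip_width: 0.117
grip_force: 25.0
```

```bash
python3 - <<'E'
from g import *
s=ctrl.get_state();p=s['position'];M=R.from_rotvec(s['tool_rot']).as_matrix()
print(p,s['ft_force']);y=-M[:,1];print('closing yaw',np.degrees(np.arctan2(y[1],y[0])),'zdir',M[:,2])
d=grab('top');f=cv2.cvtColor(d['frame'],cv2.COLOR_RGB2BGR)
cv2.imwrite('pics/c7.png',cv2.resize(f[120:290,180:370],None,fx=3.5,fy=3.5,interpolation=cv2.INTER_CUBIC))
E
```

```text
[0.63575439 0.26281118 0.01489707] [-0.50202913  0.07365535 -2.97329919]
closing yaw 92.27402431224002 zdir [ 0.17333968  0.00622526 -0.98484243]
```

View pics/c7.png

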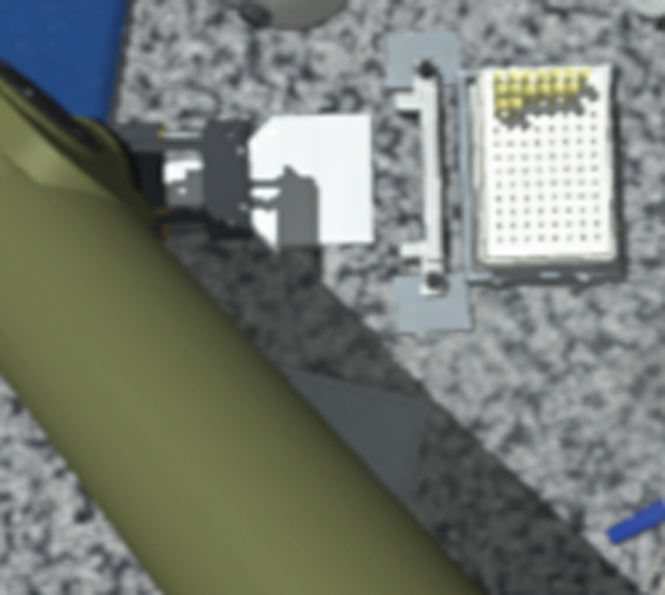

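The slide is right out of the guide, with the blade spanning (250–373, 113–245) in the crop, and the stack is upright. Next I'll measure the blade relative to the tool and work out the dock move.

```bash
cat > dk.py <<'E'
from g import *
d=grab('top');im=cv2.cvtColor(d['frame'],cv2.COLOR_RGB2BGR)
A,B=[ray(d,180+c[0]/3.5-.36,120+c[1]/3.5-.36,.006)[:2] for c in ((372.5,113),(374,245))]
print(A,B,np.linalg.norm(A-B))
t=(A-B)/np.linalg.norm(A-B);n=np.array([-t[1],t[0]])   # slide -x
o=(A+B)/2+n*.043
yaw=np.degrees(np.arctan2(n[1],n[0]));s=ctrl.get_state();p=s['position'][:2]
print('slide origin',o,'yaw of -x',yaw,'TCP in slide (along -x, lateral)',(p-o)@n,(p-o)@t)
for yw in (92.3,yaw):
  a,b=.1250,(p-o)@t
  th=np.radians(75.6);N=np.array([np.cos(th),np.sin(th)]);Tt=np.array([N[1],-N[0]])
  q=np.array([.4433,.1215])+N*a+Tt*b
  print('TCP target',q,'turn',75.6-yw,'shift u',(q-p)/.5)
E
python3 dk.py
```

```text
[0.68772707 0.09365629] [0.59482888 0.09099905] 0.0929361849532423
slide origin [0.64004852 0.13531009] yaw of -x 91.6384268403552 TCP in slide (along -x, lateral) 0.12769133830302776 -0.0006535409747530753
TCP target [0.47375323 0.24273542] turn -16.700000000000003 shift u [-0.32398212 -0.04039022]
TCP target [0.47375323 0.24273542] turn -16.0384268403552 shift u [-0.32398212 -0.04039022]
```

Emit:
jog_arm:
  commands:
    - [0,0,0,0.015,0,0,0]
    - [0,0,0,0.03,0,0,0]
    - [0,0,0,0.05,0,0,0]
    - [0,0,0,0.07,0,0,0]
    - [0,0,0,0.08,0,0,0]
  grip_force: 40

```text
time: 12.68
position: [0.6368, 0.2639, 0.0576]
tool_rot: [-3.124, -0.063, -0.278]
ft_force: [0.5, -0.1, -1.2]
grip_width: 0.112
grip_force: 40.0
```

Emit:
jog_arm:
  commands:
    - [0,-0.03,-0.004,0,0,0,-0.05]
    - [0,-0.06,-0.008,0,0,0,-0.1]
    - [0,-0.09,-0.012,0,0,0,-0.16]
    - [0,-0.12,-0.016,0,0,0,-0.22]
    - [0,-0.15,-0.02,0,0,0,-0.28]

```text
time: 13.1
position: [0.5602, 0.2533, 0.0557]
tool_rot: [3.116, -0.168, 0.274]
ft_force: [-0.1, 0.6, -1.7]
grip_width: 0.112
grip_force: 40.0
```

Emit:
jog_arm:
  commands:
    - [0,-0.035,-0.004,0,0,0,-0.06]
    - [0,-0.07,-0.008,0,0,0,-0.12]
    - [0,-0.11,-0.012,0,0,0,-0.18]
    - [0,-0.145,-0.016,0,0,0,-0.23]
    - [0,-0.174,-0.02,0,0,0,-0.27]

```text
time: 13.52
position: [0.4724, 0.2435, 0.0556]
tool_rot: [3.084, -0.385, 0.27]
ft_force: [1.0, -0.4, -1.9]
grip_width: 0.112
grip_force: 40.0
```

Emit:
jog_arm:
  commands:
    - [0,0,0,0,0,0,0]
    - [0,0,0,0,0,0,0]
    - [0,0,0,0,0,0,0]
    - [0,0,0,0,0,0,0]
    - [0,0,0,0,0,0,0]

```text
time: 13.93
position: [0.4745, 0.2433, 0.0551]
tool_rot: [3.085, -0.385, 0.27]
ft_force: [0.8, -0.4, -1.3]
grip_width: 0.115
grip_force: 40.0
```

```bash
python3 - <<'E'
from g import *
s=ctrl.get_state();p=s['position'];M=R.from_rotvec(s['tool_rot']).as_matrix()
print(p,s['ft_force']);y=-M[:,1];print('closing yaw',np.degrees(np.arctan2(y[1],y[0])),'zdir',M[:,2])
d=grab('top');f=cv2.cvtColor(d['frame'],cv2.COLOR_RGB2BGR);g=cv2.cvtColor(grab('side')['frame'],cv2.COLOR_RGB2BGR)
cv2.imwrite('pics/c8.png',np.hstack([cv2.resize(f[200:300,210:310],None,fx=4,fy=4,interpolation=cv2.INTER_CUBIC),cv2.resize(g[190:290,240:340],None,fx=4,fy=4,interpolation=cv2.INTER_CUBIC)]))
E
```

```text
[0.47452051 0.24327298 0.05506969] [ 0.75768997 -0.44606087 -1.29696921]
closing yaw 75.7665888642648 zdir [ 0.16820647 -0.04236649 -0.98484093]
```

View pics/c8.png

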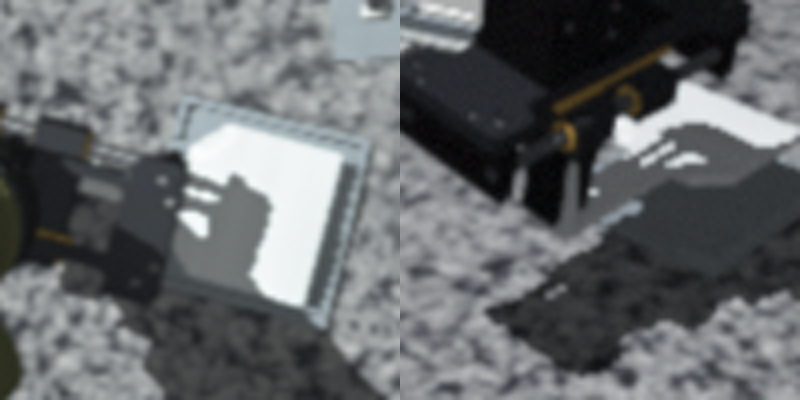

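```bash
python3 - <<'E'
from g import *
d=grab('top')
P=lambda c,z:ray(d,210+c[0]/4-.375,200+c[1]/4-.375,z)[:2]
th=np.radians(75.6);N=np.array([np.cos(th),np.sin(th)]);T=np.array([N[1],-N[0]]);o=np.array([.4433,.1215])
for nm,c,z in [('blade rear up',(343,152),.046),('blade rear lo',(305,306),.046),('blade cut',(231,124),.046),('blade cut2',(187,152),.046),('dock rear up',(368,145),.012),('dock rear lo',(325,325),.012),('dock front up',(187,96),.012)]:
    p=P(c,z);print(nm,'dock x',(-(p-o)@N*1000).round(1),'lat',((p-o)@T*1000).round(1))
E
```

```text
blade rear up dock x 43.1 lat 47.0
blade rear lo dock x 45.4 lat -44.0
blade cut dock x -23.6 lat 45.3
blade cut2 dock x -43.9 lat 22.9
dock rear up dock x 56.6 lat 55.7
dock rear lo dock x 60.1 lat -54.2
dock front up dock x -55.9 lat 55.1
```

Left crop: the blade, rear edge (343,152)–(305,306), hangs inside the dock rim and is centred to about 1–2 mm. I'll lower it now.

Emit:
jog_arm:
  commands:
    - [0,0,0,-0.012,0,0,0]
    - [0,0,0,-0.026,0,0,0]
    - [0,0,0,-0.04,0,0,0]
    - [0,0,0,-0.052,0,0,0]
    - [0,0,0,-0.06,0,0,0]

```text
time: 14.5
position: [0.4735, 0.2429, 0.0241]
tool_rot: [3.084, -0.384, 0.268]
ft_force: [-0.1, -0.8, -0.9]
grip_width: 0.113
grip_force: 40.0
```

Emit:
jog_arm:
  commands:
    - [0,0,0,-0.004,0,0,0]
    - [0,0,0,-0.008,0,0,0]
    - [0,0,0,-0.012,0,0,0]
    - [0,0,0,-0.012,0,0,0]
    - [0,0,0,-0.012,0,0,0]

```text
time: 14.92
position: [0.4738, 0.2432, 0.0191]
tool_rot: [3.084, -0.384, 0.27]
ft_force: [-0.4, 0.1, -1.1]
grip_width: 0.112
grip_force: 40.0
```

Emit:
jog_arm:
  commands:
    - [0.12,0,0,-0.001,0,0,0]
    - [0.14,0,0,-0.001,0,0,0]
    - [0.18,0,0,-0.001,0,0,0]
    - [0.25,0,0,-0.001,0,0,0]
    - [0.25,0,0,-0.001,0,0,0]

```text
time: 15.33
position: [0.4739, 0.2432, 0.0187]
tool_rot: [3.084, -0.384, 0.27]
ft_force: [-0.5, -0.6, 1.4]
grip_width: 0.228
grip_force: 0.0
```

Emit:
jog_arm:
  commands:
    - [0.25,0,0,0,0,0,0]
    - [0.25,0,0,0.01,0,0,0]
    - [0.25,0,0,0.03,0,0,0]
    - [0.25,0,0,0.05,0,0,0]
    - [0.25,0,0,0.07,0,0,0]

```text
time: 15.75
position: [0.474, 0.2435, 0.0549]
tool_rot: [3.085, -0.384, 0.271]
ft_force: [-0.3, 0.2, 0.1]
grip_width: 0.245
grip_force: 0.0
```

Emit:
jog_arm:
  commands:
    - [0.25,0,0,0.06,0,0,0]
    - [0.25,0,0,0.12,0,0,0]
    - [0.25,0,0.05,0.18,0,0,0]
    - [0.25,0,0.1,0.24,0,0,0]
    - [0.25,0,0.16,0.3,0,0,0]

```text
time: 16.17
position: [0.4741, 0.3223, 0.2063]
tool_rot: [3.084, -0.388, 0.273]
ft_force: [0.6, 0.1, 0.5]
grip_width: 0.248
grip_force: 0.0
```

Emit:
jog_arm:
  commands:
    - [0.25,0,0.05,0,0,0,0]
    - [0.25,0,0.1,0,0,0,0]
    - [0.25,0,0.15,0,0,0,0]
    - [0.25,0,0.2,0,0,0,0]
    - [0.25,0,0.2,0,0,0,0]

```text
time: 16.58
position: [0.475, 0.4054, 0.2017]
tool_rot: [3.085, -0.389, 0.259]
ft_force: [1.4, -0.4, -0.9]
grip_width: 0.247
grip_force: 0.0
```

```bash
python3 - <<'E'
from g import *
s=ctrl.get_state();print(s['position'],s['ft_force'])
d=grab('top');f=cv2.cvtColor(d['frame'],cv2.COLOR_RGB2BGR);g=cv2.cvtColor(grab('side')['frame'],cv2.COLOR_RGB2BGR)
cv2.imwrite('pics/c9.png',np.hstack([cv2.resize(f[130:300,210:370],None,fx=2.5,fy=2.5,interpolation=cv2.INTER_CUBIC),cv2.resize(g[140:310,210:370],None,fx=2.5,fy=2.5,interpolation=cv2.INTER_CUBIC)]))
E
```

```text
[0.4749675 0.4054343 0.2016702] [ 1.40117341 -0.4464697  -0.89781575]
```

View pics/c9.png

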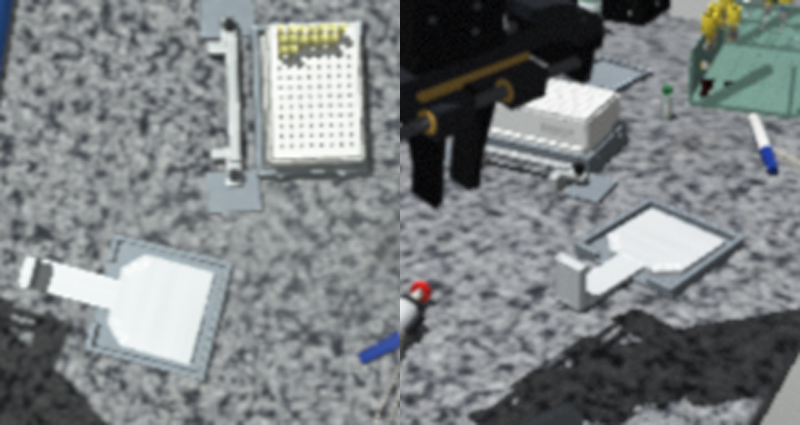

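The slide lies flat inside the rim with its neck through the gap, grip at (35,272) in the left crop. The stack is upright and the arm is clear, so I'm handing in.

```bash
python3 -c "
from bench import ctrl
print(ctrl.close_job())"
```

```text
the job is handed in; nothing more can be done
None
```

The slide was drawn out through the guide and parked flat in the largest dock with its grip out of the gap; the stack looks upright in the frame, and I handed the job in at about 17 s but got no verdict back.

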